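# Shut the plywood box and secure its lid with the turnbutton

### The job

Press the raised lid of the plywood box fully shut, and then turn the steel turnbutton on the front of the box so that its long arm points straight back across the lid and holds it down. Leave the jar, the pine block and the roll of masking tape where they are.

Things in the scene. Friction and masses are not known exactly. Their poses are not given: they have to be found in the camera images.
- box: Plywood box, fixed to the bench, 160 mm deep (x), 180 mm wide (y), 70 mm high. Origin: centre of its underside; x points from its front to its back, z up. The lid is hinged along the top of the back wall. A wooden cleat on the middle of the front wall (48 mm deep, 100 mm wide, top 82 mm above the bench, level with the shut lid) carries the turnbutton. A carton and a tape roll lie inside.
- lid (a joint): Angle of the lid in rad: 0 = shut, grows as its front edge rises. A stiff hinge: the lid stays where it is left and takes a few N at its front edge to close.
- lid_front (a point): Middle of the lid's front edge, on its upper face. The lid is a flat plywood board, 160 mm from hinge to front edge, 180 mm wide, 12 mm thick; its upper face lies 82 mm above the bench when shut.
- lid_hinge (a point): Middle of the lid's hinge line, 80 mm behind the box's origin and 70 mm above the bench. x and z axes turn with the lid; the board reaches from here along its -x.
- button (a joint): Angle of the turnbutton about its vertical pivot in rad, counterclockwise from above positive, range -1.6 to 2.4: 0 = long arm points straight back (the box's +x) across the lid, 1.57 = long arm points along the box's front to its left (the box's +y), clear of the lid. It stays where it is left; no stop at 0.
- button_pivot (a point): Pivot of the turnbutton, at the underside of its bar, 85 mm above the bench and 26 mm in front of the box's front wall. The bar is dark steel, 24 mm wide, 14 mm thick (85 to 99 mm above the bench), its long arm reaches 85 mm from the pivot and its tail 25 mm. x axis of this frame = direction of the long arm.
- lug_top (a point): Centre of the top of the turnbutton's finger lug, a round upright stud 18 mm across on the long arm, 70 mm from the pivot; it stands 23 mm above the bar, its top 122 mm above the bench.
- jar: Bystander: clear jar with a red lid, 62 mm across, 86 mm high, standing to the right of the box. Origin: centre of its underside.
- pine_offcut: Bystander: pine block 42 x 115 x 30 mm, lying to the left of the box, before the red parts bins. Origin: centre of its underside; long side along its y.
- tape_ring: Bystander: roll of masking tape 97 mm across, 25 mm high, lying flat to the right of the box. Origin: centre of its underside.

How it is judged (in metres and radians):
On the way, in this order (a step that is already met when the one before it is completed fails the run):
1. the lid is pressed shut, with the turnbutton still clear of it (value of joint lid below 0.06 rad), for 0.2 s.
2. the turnbutton is turned across the lid (value of joint button between -0.3 and 0.3 rad), for 0.2 s.
At the end, for the whole second after the job is handed in: The lid is shut (within 0.06 rad) and the turnbutton rests with its long arm across the lid, within 0.3 rad of straight back (all of step 2 and value of joint lid below 0.06 rad and velocity of joint button between -0.05 and 0.05 rad/s); the robot touches nothing.
It fails at once if a bystander (jar, pine block or tape roll) is moved by more than 30 mm or the jar is tipped (distance of any of jar, pine_offcut, tape_ring from where it was at the start of the episode above 0.03 m or angle between jar's own z axis and vertical above 0.5 rad).
It also fails if it takes over 38 s, if anything falls off the work surface, if the arm or the gripper's body presses on something with over 40 N, if the wrist force passes 120 N, or if a joint passes its speed limit or range.

### The arm

A 6-joint arm with a two-finger parallel gripper is mounted at the origin on a cart in front of the work surface, level with it; the furniture and walls round the work are solid. World frame = base frame: x ahead of the robot, y to its left, z up, the work surface at z = 0. Lengths are in m, angles in degrees, forces in N, time in s.
With the tool pointing down it reaches from about 0.15 to 0.775 m from the base axis. Payload 6.1 kg.
Tool frame: the origin (TCP) lies at the very end of the fingers, on their centre line; the grasp point (between the pads) lies 19 mm behind it (arm.hold_point_z is the z of the grasp point in the tool frame, in m); z points along the fingers, y is the line along which they close (so a half turn about z gives the same grasp; the last joint's range is limited). The gripper opens to 85 mm and grips with 20 to 120 N. Pads are 22 mm wide; open, the fingers measure 114 mm over their backs; the gripper's body (76 mm by 85 mm) begins 54 mm behind the grasp point. The pads swing forward as they close: fully open they stand 13 mm farther back than shut.
Start: joints at [74.886, 7.208, -2.269, 80.523, 0, 90], TCP at [0.137, 0.507, 0.231] pointing down, gripper open.
Joint ranges: [-155.77, 155.77], [-54.66, 111.73], [-72.52, 77.12], [-102.08, 115.82], [-83.92, 84.16], [-180, 180]. Speed limits (degrees/s): [136.94, 136.94, 172.46, 180, 180, 180].

### API

Orientations are given as a 3x3 rotation matrix whose columns are the frame's x, y, z axes.
In Python, from bench import arm gives the robot as it stands. The module is installed in compiled form; this text tells all that it offers.
- The arm moves only by the tool arm_command, never from a script. Its argument "increments" is one flat list of numbers, 4 for each row, row after row: the shift along the tool's x, y, z in mm, then the turn about the tool's z in degrees. In form: [dx, dy, dz, turn, dx, dy, dz, turn, ...]. A call has 1 to 20 rows; each row is the pose to reach, as a shift and turn from the pose commanded when the call began, along the tool's axes at that moment; what a row does not reach only later rows make up. A row lasts 1/10 s, in which the tool goes at most 50 mm and 8.59 degrees, less where a joint would pass 70% of its speed; a pose out of reach is approached as far as the arm can. A call with a gripper value outside its range is refused whole. "gripper" is the finger opening in mm, from 0 to 85.4, set as the call begins (left out, the last holds). The fingers move at their own pace and stop on an object; the grip force is fixed at half the most. Time passes only in rows, so rows that repeat a pose let the fingers close. It gives the time, the measured TCP pose, the force, the opening and the grip force at its end, in the units of the state.
- arm.get_obs(): the state, without advancing time (a new reading comes with each control period).
- arm.read_camera(name): name is "scene" or "top" or "wrist"; returns the picture (480x640x3 uint8, red, green, blue); there is no depth.
- arm.camera_params(name): a dict with "fx", "fy", "cx", "cy" (pixels), "world_from_camera" (4x4, takes a point from camera to world coordinates). Camera axes: x right, y down, z forward; pixel columns grow to the right and rows downward; lengths in m; the calibration is good to about 2 mm. A picture is of the moment at which its call begins: read the wrist's pose just before it. camera_params takes no time and is no camera call; for the wrist camera it gives the pose at the moment of the call.
- arm.close_job(): hands the job in; it is judged then, once.
Trained networks look in the newest picture that a camera, given by its name, has taken for a name from the list of things; names that differ only in an ending like _2 or _b are one class to them, and where a whole thing is asked for, a point or a joint stands for the part that bears it (a point fixed in the world has none). Each returns a list of dicts, best first, with "score" (0 to 1); they miss things now and then, are a little off and sometimes report something else, mostly with a low value. They report only what shows in the picture. A call takes as long as a camera call.
- arm.find_in(camera, name): "rect" ([left, top, width, height] in pixels, round what is visible of it).
- arm.outline_of(camera, name): "mask" (480x640 bool, what is visible of it) and "rect" ([left, top, width, height] in pixels, round what is visible of it).
- arm.pinpoint(camera, name): "location" ([column, row] in pixels: a listed point, or the origin of a listed thing).
The state is a dict: "time_s": time; "q": joint angles; "joint_velocities": joint speeds; "joint_torque": joint torques, N m; "tool_pos": TCP position; "ee_rot": TCP orientation; "ft_force": force on the tool from outside, world axes, zero at the start; "ft_torque": the same for the moment, N m; "opening": finger opening in m; "finger_force": force on a finger pad.
Only numpy, scipy, OpenCV 4.12 (cv2) and the standard library are available. Lean on these libraries where they do the work, as an engineer would, in place of code of your own. Each camera call takes 0.05 s, during which the arm holds its last target. There are 200 camera calls.

## Working session

There is one attempt and no reset: what is moved stays moved. The work goes in short steps, Python scripts to look and compute and a tool call to move; the robot and the scene stay as the last step left them, time stands still between calls to the robot, and variables do not carry over. Pictures are saved under pics/ and viewed, at most 10 in all, crops included, and the job is handed in when it is done.

Besides the shell and the picture viewer there is one more tool, called after ">>>" as a command line: name --argument value ..., lists and objects as JSON in quotes. arm_command: Moves the arm, as the interface text tells. Its arguments: {"type":"object","properties":{"increments":{"type":"array"},"gripper":{"type":"number"}},"required":["increments"]}

```bash
mkdir -p pics; cat > h.py <<'E'
import numpy as np, cv2
from bench import arm
def params(c):
    p=arm.camera_params(c); return np.array([[p['fx'],0,p['cx']],[0,p['fy'],p['cy']],[0,0,1]]),np.array(p['world_from_camera'])
def ray(c,px):
    K,T=params(c); d=T[:3,:3]@np.linalg.inv(K)@[px[0],px[1],1]; return T[:3,3],d/np.linalg.norm(d)
def at_z(c,px,z):
    o,d=ray(c,px); return o+d*(z-o[2])/d[2]
def tri(obs):
    A=np.zeros((3,3));b=np.zeros(3)
    R=[ray(c,p) for c,p in obs]
    for o,d in R:
        M=np.eye(3)-np.outer(d,d);A+=M;b+=M@o
    x=np.linalg.solve(A,b); return x,[np.linalg.norm((np.eye(3)-np.outer(d,d))@(x-o))*1e3 for o,d in R]
def save(c,n):
    cv2.imwrite('pics/'+n,cv2.cvtColor(arm.read_camera(c),cv2.COLOR_RGB2BGR))
E
python3 - <<'E'
from h import *
np.set_printoptions(precision=4,suppress=True)
o=arm.get_obs();print(o['time_s'],o['tool_pos'],o['ee_rot'],o['opening'])
P={}
for c in ['scene','top']:
    save(c,c+'0.png')
    for n in ['lid_front','lid_hinge','button_pivot','lug_top','box','jar','pine_offcut','tape_ring']:
        r=arm.pinpoint(c,n); 
        if r: P[c,n]=r[0]['location']; print(c,n,[(np.round(k['location']),round(k['score'],2)) for k in r[:2]])
for n in ['lid_front','lid_hinge','button_pivot','lug_top','box','jar','pine_offcut','tape_ring']:
    if ('scene',n) in P and ('top',n) in P: print(n,*tri([(c,P[c,n]) for c in ['scene','top']]))
print(arm.get_obs()['time_s'])
E
```

```text
0.0 [0.1368 0.5065 0.2305] [[-0.9654  0.2607 -0.0004]
 [ 0.2607  0.9654 -0.0015]
 [-0.     -0.0016 -1.    ]] 0.08574405354388931
scene lid_front [(array([256., 193.]), 0.63)]
scene lid_hinge [(array([318., 217.]), 0.9)]
scene button_pivot [(array([226., 231.]), 0.78)]
scene lug_top [(array([218., 197.]), 0.67)]
scene box [(array([282., 246.]), 0.97)]
scene jar [(array([310., 305.]), 0.71), (array([319., 217.]), 0.4)]
scene pine_offcut [(array([288., 177.]), 0.63)]
top lid_hinge [(array([296., 215.]), 0.8)]
top button_pivot [(array([277., 293.]), 0.94)]
top lug_top [(array([241., 283.]), 0.64)]
top box [(array([287., 248.]), 0.69)]
top jar [(array([351., 252.]), 0.86), (array([242., 283.]), 0.34)]
top pine_offcut [(array([212., 203.]), 0.56)]
top tape_ring [(array([438., 258.]), 0.73)]
lid_hinge [0.6388 0.1094 0.0767] [np.float64(2.117517140035839), np.float64(2.1175171400359263)]
button_pivot [0.4546 0.1474 0.0955] [np.float64(0.7974660944313968), np.float64(0.7974660944311768)]
lug_top [0.4743 0.2286 0.1101] [np.float64(2.2038824751714543), np.float64(2.203882475171252)]
box [0.5636 0.1318 0.0008] [np.float64(0.13982066698826104), np.float64(0.139820666988291)]
jar [ 0.5532 -0.0258 -0.0058] [np.float64(4.120896241866139), np.float64(4.120896241865989)]
pine_offcut [0.671  0.3215 0.0033] [np.float64(0.7963105988443644), np.float64(0.796310598844339)]
0.9
```

View pics/scene0.png

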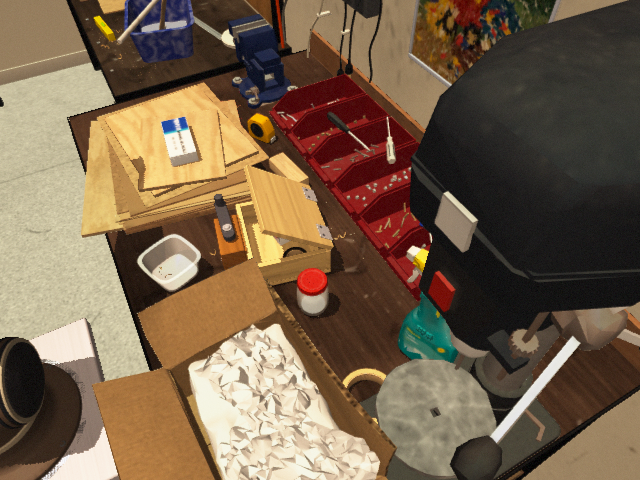

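View pics/top0.png

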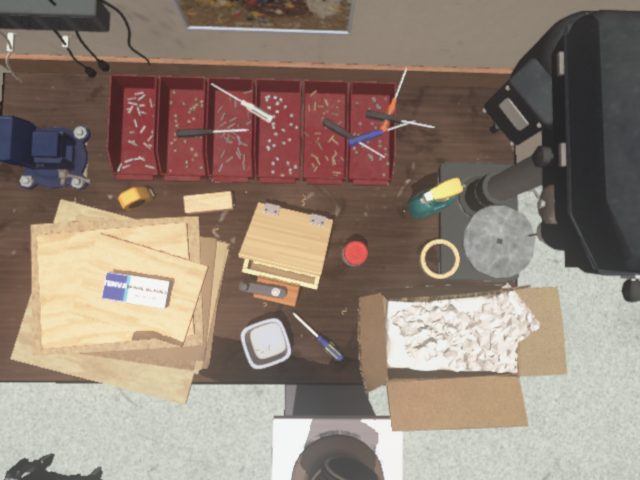

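The scene view shows the lid raised, with the front edge near (256,193). The button's long arm points to the box's left and the lug is at about (218,197). The top view agrees: pivot (277,293), lug (241,283), jar (355,252), tape (438,258). Next I'll fit the box pose, lid angle and button angle to all the points.

```bash
cat > fit.py <<'E'
from h import *
from scipy.optimize import least_squares
def pts(v):
    x,y,a,l,b=v; X=np.array([np.cos(a),np.sin(a),0]);Y=np.array([-np.sin(a),np.cos(a),0]);Z=np.array([0,0,1.]);O=np.array([x,y,0])
    u=-np.cos(l)*X+np.sin(l)*Z; n=np.cos(l)*Z+np.sin(l)*X
    H=O+.08*X+.07*Z; P=O-.106*X+.085*Z
    return dict(box=O,lid_hinge=H,lid_front=H+.16*u+.012*n,button_pivot=P,lug_top=P+.07*(np.cos(b)*X+np.sin(b)*Y)+.037*Z)
def proj(K,T,p):
    q=np.linalg.inv(T)@np.append(p,1); q=K@q[:3]; return q[:2]/q[2]
def fit(obs,v0=(.56,.13,-.2,.7,1.5)):
    def f(v):
        p=pts(v); return np.concatenate([proj(K,T,p[n])-px for K,T,n,px in obs])
    s=least_squares(f,v0,loss='soft_l1',f_scale=2); return s.x,f(s.x).reshape(-1,2)
def look(c,names=('box','lid_hinge','lid_front','button_pivot','lug_top')):
    arm.read_camera(c); K,T=params(c); o=[]
    for n in names:
        r=arm.pinpoint(c,n)
        if r and r[0]['score']>.5: o.append((K,T,n,np.array(r[0]['location'])))
    return o
E
python3 - <<'E'
from fit import *
np.set_printoptions(precision=4,suppress=True)
o=look('scene')+look('top')
v,r=fit(o);print(v)
for k,e in zip(o,r):print(k[2],k[3],e)
for n,p in pts(v).items():print(n,p)
print(params('wrist')[1]); save('wrist','w0.png'); print(arm.get_obs()['time_s'])
for n in ['jar','lug_top','lid_front']: print(n,arm.find_in('top',n)[:1],arm.find_in('scene',n)[:1])
E
```

```text
[ 0.564   0.1319 -0.178   0.6515  1.5782]
box [280.9 247.4] [ 1.7274 -0.9727]
lid_hinge [321.6 215.3] [-4.3876  0.4185]
lid_front [255.8 192.5] [-0.5722 -0.633 ]
button_pivot [229.5 232.2] [-1.302   0.3948]
lug_top [217.2 197.6] [ 1.0659 -1.7815]
box [287.  246.2] [0.2889 1.4839]
lid_hinge [291.8 217.1] [ 0.5973 -4.4916]
lid_front [278.4 260.8] [0.6201 0.2504]
button_pivot [277.2 294.8] [-1.0377 -4.1902]
lug_top [241.3 282.2] [2.3873 3.1131]
box [0.564  0.1319 0.    ]
lid_hinge [0.6428 0.1178 0.07  ]
lid_front [0.5247 0.139  0.1766]
button_pivot [0.4597 0.1507 0.085 ]
lug_top [0.4716 0.2197 0.122 ]
[[ 0.2618  0.9271  0.2683  0.0676]
 [ 0.9651 -0.2513 -0.0733  0.5238]
 [-0.0006  0.2782 -0.9605  0.3742]
 [ 0.      0.      0.      1.    ]]
1.55
jar [{'rect': [340.4, 239.0, 28.4, 26.7], 'score': 0.62}] [{'rect': [295.9, 269.8, 33.3, 47.5], 'score': 0.96}]
lug_top [{'rect': [239.2, 280.2, 50.4, 21.1], 'score': 0.7}] [{'rect': [214.9, 194.4, 20.2, 47.2], 'score': 0.65}]
lid_front [{'rect': [237.4, 199.7, 98.9, 72.7], 'score': 0.75}] [{'rect': [247.1, 164.4, 88.2, 83.4], 'score': 0.87}]
```

The fit is consistent: yaw −10.2°, lid 0.65 rad, button 1.58 rad, with pivot and lug distances as stated. I'll move the closed gripper above the lid, 100 mm in front of the hinge.

>>> arm_command --increments '[-490,-252,0,0,-490,-252,0,0,-490,-252,0,0,-490,-252,0,0,-490,-252,0,0,-490,-252,0,0,-490,-252,0,0,-490,-252,0,0,-490,-252,0,0,-490,-252,0,0,-490,-252,0,0,-490,-252,0,0,-490,-252,0,0,-490,-252,0,0,-490,-252,0,0,-490,-252,0,0]' --gripper 0

```text
time_s: 3.45
tool_pos: [0.5435, 0.1368, 0.2317]
ee_rot: [[-0.966, 0.259, 0.001], [0.259, 0.966, 0.0], [-0.0, 0.0, -1.0]]
ft_force: [0.4, 0.1, 0.1]
opening: -0.0001
finger_force: 0.0
```

```bash
python3 - <<'E'
from fit import *
np.set_printoptions(precision=4,suppress=True)
save('wrist','w1.png')
o=look('scene')+look('top')+look('wrist')
v,r=fit(o);print(v)
for k,e in zip(o,r):print(k[2],k[3],e)
for n,p in pts(v).items():print(n,p)
s=arm.get_obs();print(s['time_s'],s['tool_pos'],s['ee_rot'],s['ft_force'],s['q'])
E
```

```text
[ 0.5615  0.1279 -0.2192  0.6262  1.6016]
box [281.7 247.2] [0.6927 0.9373]
lid_hinge [320.8 217.2] [-3.2687  1.314 ]
lid_front [257.2 188.9] [-3.7336  5.6473]
button_pivot [223.8 231.4] [3.5868 1.4312]
lug_top [221.2 198.1] [-3.1287 -2.2021]
lid_hinge [294.2 214.3] [ 1.2726 -0.3037]
lid_front [308.3 220.5] [2.312  0.8159]
button_pivot [311.5 105.6] [-3.4781 -0.3383]
lug_top [420.1  92.1] [0.6845 0.3888]
box [0.5615 0.1279 0.    ]
lid_hinge [0.6396 0.1105 0.07  ]
lid_front [0.5199 0.1371 0.1735]
button_pivot [0.4581 0.1509 0.085 ]
lug_top [0.4712 0.2197 0.122 ]
4.4 [0.5442 0.1358 0.2313] [[-0.9654  0.2608 -0.0001]
 [ 0.2608  0.9654 -0.    ]
 [ 0.0001 -0.0001 -1.    ]] [ 0.0223 -0.4673  1.1946] [14.0067 11.1485  2.3963 81.2527 -0.0007 29.1227]
```

View pics/w1.png

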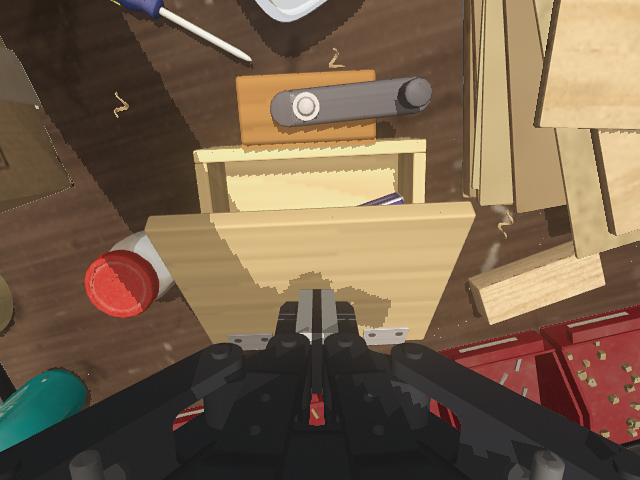

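The wrist view agrees with the fit: pivot (306,105), lug (416,93), lid front edge at row ~212, fingers over the lid. Now pressing down.

>>> arm_command --increments '[0,0,30,0,0,0,55,0,0,0,65,0,0,0,72,0,1,0,79,0,3,0,86,0,5,0,93,0,8,0,100,0,11,0,107,0,14,0,114,0,17,0,120,0,20,0,126,0,23,0,131,0,25,0,136,0,25,0,140,0,25,0,140,0]'

```text
time_s: 6.0
tool_pos: [0.5195, 0.1423, 0.0905]
ee_rot: [[-0.965, 0.261, -0.001], [0.261, 0.965, -0.0], [0.001, -0.0, -1.0]]
ft_force: [-0.2, -0.3, -0.1]
opening: 0.0003
finger_force: 0.0
```

>>> arm_command --increments '[0,0,2,0,0,0,4,0,0,0,6,0,0,0,8,0,0,0,9,0,0,0,10,0]'

```text
time_s: 6.6
tool_pos: [0.5201, 0.1423, 0.082]
ee_rot: [[-0.965, 0.261, 0.0], [0.261, 0.965, 0.0], [-0.0, 0.0, -1.0]]
ft_force: [-5.3, -1.0, 13.0]
opening: 0.0001
finger_force: 6.3
```

```bash
python3 - <<'E'
from fit import *
np.set_printoptions(precision=4,suppress=True)
save('wrist','w2.png')
o=look('scene')+look('top')+look('wrist')
v,r=fit(o,(.56,.13,-.2,.05,1.58));print(v)
for k,e in zip(o,r):print(k[2],k[3],e)
for n,p in pts(v).items():print(n,p)
s=arm.get_obs();print(s['time_s'],s['tool_pos'],s['ft_force'])
E
```

```text
[ 0.5634  0.1303 -0.1925  0.0431  1.613 ]
box [284.8 246.3] [-2.1048  0.7632]
lid_hinge [317.7 217.4] [-0.2099 -0.6679]
lid_front [242.6 228.3] [-1.6238  0.0419]
button_pivot [226.2 231.4] [1.8622 1.3177]
lug_top [220.3 196.5] [-2.8643 -0.3995]
box [285.5 246.6] [2.4581 1.3504]
lid_hinge [293.7 215.5] [-0.1122 -2.51  ]
button_pivot [302.1 159.3] [-2.8586  0.4004]
lug_top [560.8 139. ] [1.802  0.2722]
box [0.5634 0.1303 0.    ]
lid_hinge [0.6419 0.115  0.07  ]
lid_front [0.4855 0.1454 0.0889]
button_pivot [0.4594 0.1505 0.085 ]
lug_top [0.4698 0.2197 0.122 ]
7.55 [0.52   0.1423 0.082 ] [-2.7665  0.6177  6.8554]
```

View pics/w2.png

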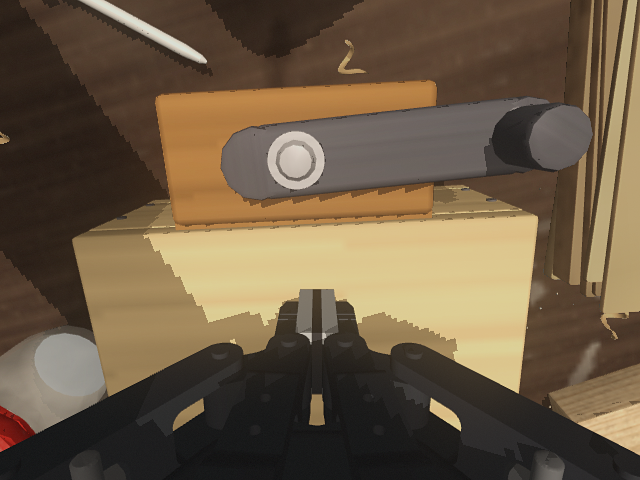

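The lid now lies level with the cleat top, with the pivot at (295,160) and the lug at (560,137). I'll press a little more to make sure it's shut.

>>> arm_command --increments '[0,0,1,0,0,0,2,0,0,0,3,0,0,0,3,0,0,0,3,0]'

```text
time_s: 8.05
tool_pos: [0.5201, 0.1424, 0.0818]
ee_rot: [[-0.965, 0.261, 0.002], [0.261, 0.965, 0.001], [-0.002, 0.001, -1.0]]
ft_force: [-10.0, -2.2, 24.7]
opening: 0.0004
finger_force: 12.6
```

>>> arm_command --increments '[0,0,-40,0,0,0,-70,-8,20,20,-71,-16,40,40,-71,-24,68,62,-71,-32,68,62,-71,-40,68,62,-71,-48,68,62,-71,-56,68,62,-71,-64,68,62,-71,-72,68,62,-71,-80,68,62,-71,-88,68,62,-71,-96,68,62,-71,-96,68,62,-71,-96]' --gripper 40

```text
time_s: 9.55
tool_pos: [0.4707, 0.2198, 0.1492]
ee_rot: [[-0.162, -0.987, 0.0], [-0.987, 0.162, -0.0], [0.0, -0.0, -1.0]]
ft_force: [0.2, 0.3, 0.2]
opening: 0.04
finger_force: 0.0
```

```bash
python3 - <<'E'
from fit import *
np.set_printoptions(precision=4,suppress=True)
save('wrist','w3.png')
o=look('scene')+look('top')+look('wrist')
v,r=fit(o,(.56,.13,-.2,.05,1.58));print(v)
for k,e in zip(o,r):print(k[2],k[3],e)
for n,p in pts(v).items():print(n,p)
s=arm.get_obs();print(s['time_s'],s['tool_pos'],s['ee_rot'],s['ft_force'],s['q'],s['opening'])
E
```

```text
[ 0.5619  0.1274 -0.2272 -0.0075  1.6296]
box [284.4 246.5] [-1.7586  1.7176]
lid_hinge [317.3 218.2] [0.5785 0.6133]
lid_front [244. 231.] [-3.2269  0.3034]
button_pivot [229.2 232.4] [-1.6155  0.2037]
lug_top [219.2 198.1] [-1.6158 -2.2543]
box [286.  249.6] [ 3.0919 -1.0343]
lid_hinge [295.7 214.8] [ 0.2383 -0.893 ]
lid_front [278.4 278.2] [0.4257 1.868 ]
button_pivot [276.7 292.1] [-0.7973 -1.0201]
lug_top [241.1 284.1] [2.301  1.7706]
box [167.7 121. ] [2.6611 1.3207]
lid_front [267.6 130.9] [-0.2271 -0.4764]
button_pivot [319.6 132.8] [-3.098   1.1406]
lug_top [315.7 288.7] [-0.4304 -1.0282]
box [0.5619 0.1274 0.    ]
lid_hinge [0.6399 0.1094 0.07  ]
lid_front [0.4839 0.1454 0.0808]
button_pivot [0.4586 0.1513 0.085 ]
lug_top [0.4704 0.2203 0.122 ]
10.5 [0.4706 0.2199 0.1493] [[-0.1584 -0.9874  0.    ]
 [-0.9874  0.1584 -0.    ]
 [ 0.     -0.0001 -1.    ]] [0.7213 0.3289 0.7358] [ 25.0427   7.3206 -12.4344  70.2431  -0.0023 -55.8418] 0.03966656139324325
```

View pics/w3.png

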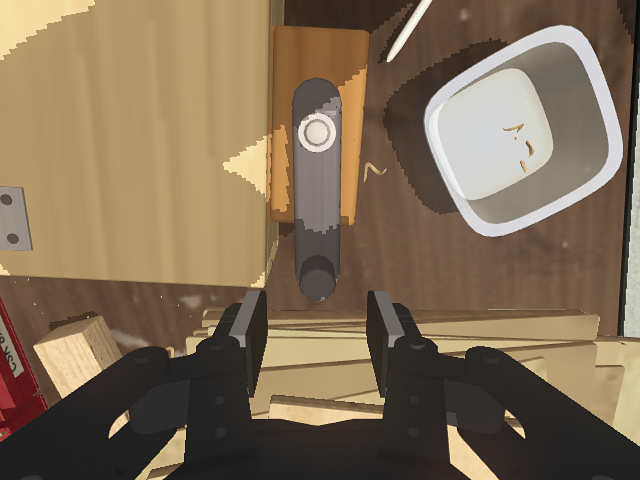

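The lug (317,280) is centred between the open fingers, and the lid is shut. I'll descend around the lug and narrow the opening.

>>> arm_command --increments '[0,0,20,0,0,0,36,0,0,0,46,0,0,0,46,0]'

```text
time_s: 10.9
tool_pos: [0.4697, 0.2195, 0.1019]
ee_rot: [[-0.158, -0.987, -0.002], [-0.987, 0.158, -0.001], [0.001, 0.002, -1.0]]
ft_force: [0.1, 0.0, 0.1]
opening: 0.0396
finger_force: 0.0
```

>>> arm_command --increments '[0,0,0,0,0,0,0,0,0,0,0,0,0,0,0,0]' --gripper 24

```text
time_s: 11.3
tool_pos: [0.4709, 0.2201, 0.1039]
ee_rot: [[-0.158, -0.987, 0.001], [-0.987, 0.158, 0.0], [-0.001, -0.001, -1.0]]
ft_force: [0.1, 0.7, 0.2]
opening: 0.024
finger_force: 0.0
```

No contact forces. Now I'll sweep the arc about the pivot.

>>> arm_command --increments '[0.3,-6.1,0,5,1.1,-12.2,0,10,2.4,-18.1,0,15,4.2,-23.9,0,20,6.6,-29.6,0,25,9.4,-35,0,30,12.7,-40.2,0,35,16.4,-45,0,40,20.5,-49.5,0,45,25,-53.6,0,50,29.8,-57.3,0,55,35,-60.6,0,60,40.4,-63.4,0,65,46.1,-65.8,0,70,51.9,-67.6,0,75,57.8,-68.9,0,80,63.9,-69.7,0,85,70,-70,0,90,76.1,-69.7,0,95,76.1,-69.7,0,95]'

```text
time_s: 13.3
tool_pos: [0.5274, 0.1333, 0.1036]
ee_rot: [[-0.97, 0.245, 0.0], [0.245, 0.97, -0.0], [-0.0, 0.0, -1.0]]
ft_force: [0.2, 0.3, 0.2]
opening: 0.0241
finger_force: 0.0
```

```bash
python3 - <<'E'
from fit import *
np.set_printoptions(precision=4,suppress=True)
save('wrist','w4.png')
o=look('scene')+look('top')+look('wrist')
v,r=fit(o,(.56,.13,-.2,.0,0));print(v)
for k,e in zip(o,r):print(k[2],k[3],e)
s=arm.get_obs();print(s['time_s'],s['tool_pos'],s['ft_force'],s['opening'])
E
```

```text
[ 0.563   0.1282 -0.2322  0.0294 -0.0422]
box [283.2 246.1] [-0.2585  1.6599]
lid_hinge [318.4 217.3] [-0.1874  1.1956]
lid_front [243.8 228.6] [-2.8591  0.086 ]
button_pivot [225.1 234.6] [ 2.8195 -2.6728]
lug_top [261.3 212.9] [-0.5382  0.4037]
lid_hinge [293.9 213.6] [ 1.8543 -0.1304]
box [322.4 291.2] [ 1.7535 -0.6207]
button_pivot [326.1 127.5] [-0.5383  4.4097]
lug_top [321.2 336.7] [ 0.0736 -2.0532]
14.25 [0.5274 0.1337 0.1033] [-0.2408 -0.4358 -0.1093] 0.024102074777136554
```

View pics/w4.png

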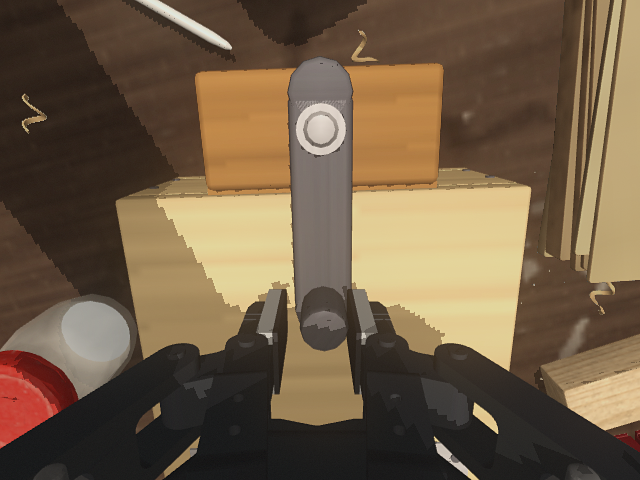

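The bar points straight back across the shut lid, with the pivot at (320,128) and the lug at (322,325) between the fingers. I'll open slightly and withdraw upward.

>>> arm_command --increments '[0,0,0,0,0,0,0,0,0,0,0,0,0,0,-15,0,0,0,-40,0,0,0,-80,0,0,0,-110,0,0,0,-110,0,0,0,-110,0]' --gripper 36

```text
time_s: 15.15
tool_pos: [0.5278, 0.1338, 0.2137]
ee_rot: [[-0.97, 0.244, 0.001], [0.244, 0.97, 0.0], [-0.001, 0.001, -1.0]]
ft_force: [-0.2, 0.3, -1.0]
opening: 0.0364
finger_force: 0.0
```

```bash
python3 - <<'E'
from fit import *
np.set_printoptions(precision=4,suppress=True)
save('wrist','w5.png')
o=look('scene')+look('top')+look('wrist')
v,r=fit(o,(.56,.13,-.2,.0,0));print(v,abs(r).max())
s=arm.get_obs();print(s['time_s'],s['tool_pos'],s['ft_force'])
E
```

```text
[ 0.5631  0.1288 -0.2322  0.0177 -0.0823] 86.0931144282616
16.1 [0.5274 0.1337 0.2133] [ 0.4191 -0.4548 -0.1483]
```

View pics/w5.png

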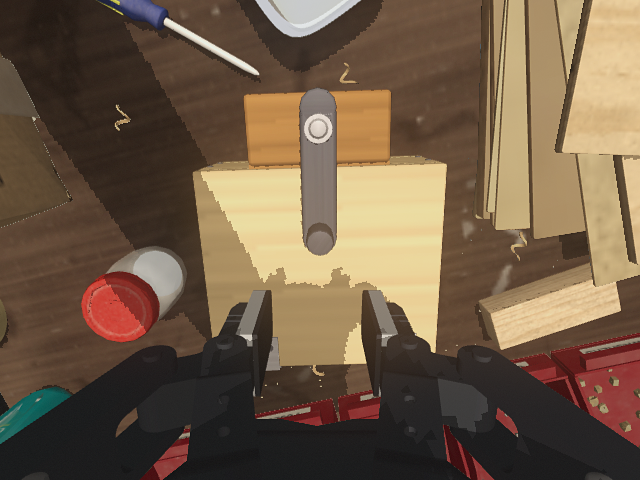

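The lid is shut and the bar runs straight back, from the pivot at (318,128) to the lug at (319,238). The gripper is clear and the bystanders are in place. One network point was an outlier. I'm handing in the job.

```bash
python3 -c "
from bench import arm
print(arm.close_job())"
```

```text
the job is handed in; nothing more can be done
None
```

I pressed the lid fully shut and turned the turnbutton straight back across it (within about 0.1 rad by the camera fit); the gripper is clear, the jar, pine block and tape roll were not touched, and the job was handed in at about 16 s with no verdict returned.

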